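# Refit the cell turret on the spectrophotometer's drive hub

## Task

Take the grey six-cell turret from the storage rack and fit it in the spectrophotometer's open sample well: its stem goes into the turning drive hub, but only when the flats match the slot, so feel for it, without forcing, until the turret has dropped fully home. Then turn the seated turret until its red-capped cell points straight at the red triangle on the deck, and let go. Leave the blue turret in the rack and everything else where it stands.

Things in the scene. Friction and masses are not known exactly. Their poses are not given: they have to be found in the camera images.
- turret: Grey six-cell turret, 0.25 to 0.42 kg: two grey discs of 90 mm diameter (0 to 5 and 34 to 40 mm above the origin), six square cells between them, a red cap on the cell at +x, a black tab on top, a steel stem below. Origin: on its axis, on the underside of the lower disc, its seating face; z up. Starts upright in either place of the rack, turned any way.
- tab (a point): Middle of the turret's grip, a flat upright black tab on its axis, 70 mm above its origin: 30 mm along the turret's x, 10 mm thick along y, from 52 to 88 mm above the origin. Under it a round neck, 14 mm thick (20 mm at its foot).
- flats (a point): Lower end of the stem's flatted part, on the axis, 12 mm below the turret's origin. From here up to the seating face the steel stem is a round of 18 mm with two flats, 10 mm across, facing the turret's +y and -y: the long way of the profile lies along x, as the tab does. It fits the slot either way round.
- nose (a point): Lowest point of the turret's stem, on the axis, 38 mm below its origin. Below the flatted part the stem is a plain round journal of 9 mm (12 to 30 mm below the origin), then a nose that tapers to 3 mm here.
- red_cell (a point): Middle of the turret's red-capped cell: on the turret's +x, 32 mm from the axis, 45 mm above the origin. The cap is 15 mm square, its top 48 mm above the origin.
- photometer: Spectrophotometer, fixed: grey and white housing 110 mm high, with an open black square well, 116 by 116 mm, 58 mm deep. Origin: on the bench under the middle of the well, which is the hub's axis; x to its rear, y to its left. The housing spans x -130 to 130 and y -290 to 75 mm; on the deck its folded lid (17 mm high, y -213 to -85) and a console (14 mm high).
- hub_top (a point): Middle of the drive hub's top face in the well, 65 mm above the bench (axes as the photometer's, not turning). The hub is a 52 mm steel disc that turns about the vertical without stops, against a steady drag of about 0.12 N m, and stays where it is left. Fully home, the turret's seating face rests here (its origin at this point) and both turn as one.
- slot (a point): Bottom of the hub's slot, on the axis, 12 mm under the top face: a round of 19 mm with two flats, 11 mm across. Its angle is not reported: at first its long way lies within 63 degrees of the photometer's x, either side. More than about 4 degrees off, the stem's flats stop on the top face, the turret 12 mm too high; turned there under light pressure (5 to 8 N; much more drags the hub along) it drops when they agree.
- bush (a point): Mouth of the hub's round bush, on the axis, 14 mm under the top face: a hole of 10 mm, 23 mm deep, that takes the stem's nose and journal and centres it before the flats reach the top face.
- red_mark (a point): Tip of the flat red triangle on the deck, 110 mm above the bench, at the well's edge, 62 mm from the hub's axis towards the photometer's -y; it points at the axis.
- beam (a point): Where the red-capped cell must come to stand: a point fixed to the photometer, on the line from the hub's axis to the red triangle (-y of the photometer), 32 mm from the axis, 45 mm above the hub's top face.
- rack: White two-place storage rack, fixed: 110 mm (x) by 230 mm (y), top face 50 mm above the bench, a round hole of 28 mm at each place, 60 mm to either side of its middle along its y. Origin: on the bench under its middle. A turret's stem hangs in the hole, its seating face on the rack's top face.
- spare: The blue four-hole turret, to be left alone in the rack's other place: same discs, stem and tab as the grey one. Origin on the axis at its seating face.
- bottle: Clear glass reagent bottle with blue cap, 80 mm diameter, 135 mm high; origin at the middle of its underside.
- tipbox: Orange pipette-tip box, 85 by 122 mm, 55 mm high; origin at the middle of its underside.
- cuvettes: White open box of clear cuvettes, 75 by 110 mm, 50 mm high; origin at the middle of its underside.
- beaker: Glass beaker with a foil cover, 94 mm diameter, 94 mm high; origin at the middle of its underside.
- tuberack: Blue rack of small tubes with coloured caps, 70 by 130 mm, 41 mm high; origin at the middle of its underside.
- timer: Yellow bench timer, 62 by 68 mm, 18 mm high; origin at the middle of its underside.

How it is judged:
On the way, in this order (a step that is already met when the one before it is completed fails the run):
1. the grey turret is lifted clear of the rack (z of turret in the frame of rack above 0.085 m), for 0.1 s.
2. its flats have gone into the slot and it sits fully home on the hub (z of turret in the frame of hub_top between -0.0025 and 0.0025 m and horizontal distance between turret and hub_top below 0.003 m and angle between turret's own z axis and vertical below 0.05 rad), for 0.2 s.
At the end, for the whole second after the job is handed in: The grey turret sits fully home on the drive hub (seating face within 2.5 mm of the hub's top face, axis within 3 mm, upright within 3 degrees), its red-capped cell points at the red triangle (cell centre within 4 mm of the beam, about 7 degrees), released and at rest (all of step 2 and horizontal distance between red_cell and beam below 0.004 m and linear speed of turret below 0.01 m/s and angular speed of turret below 0.05 rad/s and contact force between turret and the fingers below 0.1 N); the robot touches nothing.
It fails at once if the turret is forced against the photometer or its hub (over 60 N) (contact force between turret and photometer above 60 N).
It fails at once if the blue turret is moved by more than 12 mm (distance of spare from where it was at the start of the episode above 0.012 m).
It fails at once if another thing on the bench is moved by more than 30 mm (distance of any of bottle, tipbox, cuvettes, beaker, tuberack, timer from where it was at the start of the episode above 0.03 m).
It also fails if it takes over 61 s, if anything falls off the work surface, if the arm or the gripper's body presses on something with over 40 N, if the wrist force passes 120 N, or if a joint passes its speed limit or range.

## Robot

A 6-joint arm with a two-finger parallel gripper is mounted at the origin on the work surface. World frame = base frame: x ahead of the robot, y to its left, z up, the work surface at z = 0. Lengths are in m, angles in rad, forces in N, time in s.
With the tool pointing down it reaches from about 0.25 to 0.725 m from the base axis. Payload 4 kg.
Tool frame: the origin (TCP) lies midway between the tips of the shut fingers; the grasp point (between the pads) lies 19 mm behind it; z points along the fingers, y is the direction in which the jaws open and shut (so a half turn about z gives the same grasp; the last joint's range is limited). The gripper opens to 85 mm and grips with 20 to 120 N. Pads are 22 mm wide; open, the fingers measure 114 mm over their backs; the gripper's body (76 mm by 85 mm) begins 54 mm behind the grasp point. The pads swing forward as they close: fully open they stand 13 mm farther back than shut.
Start: joints at [-1.207, 0.241, 0.005, 1.335, 0, 1.571], TCP at [0.178, -0.467, 0.231] pointing down, gripper open.
Joint ranges: [-2.72, 2.72], [-1.05, 1.87], [-1.09, 1.28], [-1.99, 2.15], [-1.42, 1.44], [-3.14, 3.14]. Speed limits (rad/s): [2.79, 2.79, 3.14, 3.14, 3.14, 3.14].

## Interface

Orientations are given as a unit quaternion [x, y, z, w].
In Python, from workcell import monitor, cams, order gives the robot as it stands.
- The arm moves only by the tool send_rows, never from a script. Its argument "moves" is a list of rows, each a list of 4 numbers: the shift along the tool's x, y, z as a fraction of full scale, then the turn about the tool's z as a fraction of full scale. A call has 1 to 20 rows; each row shifts and turns the commanded pose from where the row before left it, along the tool's axes as they then stand; what a row does not reach is not made up. Full scale, the value 1, is 100 cm for a shift and 0.1 rad for a turn. A row lasts 1/10 s, in which the tool goes at most 50 mm and 8.59 degrees, less where a joint would pass 70% of its speed; a pose out of reach is approached as far as the arm can. A call with a number of a shift or a turn outside -1 to 1 is refused whole. A call with a gripper value outside its range is refused whole. "claw" is the gripper's target within -1 to 1 (fully open at 1, half-way at 0, shut at -1), set as the call begins (left out, the last holds). The fingers move at their own pace and stop on an object; the grip force is fixed at half the most. Time passes only in rows, so rows that do not move let the fingers close. It gives the time, the measured TCP pose, the force and the opening at its end, in the units of the state.
- monitor.get_obs(): the state, without advancing time (a new reading comes with each control period).
- cams.camera(name): name is "side" or "top" or "wrist"; returns (picture, depth): 400x640x3 uint8, blue, green, red; 400x640 float32, m along the optical axis (not along the pixel's ray), 0 where there is no reading.
- cams.camera_info(name): a dict with "intrinsics" (3x3 intrinsics, pixels), "T" (4x4, takes a point from camera to world coordinates); the wrist camera has in their place "mount" (4x4, takes a point from camera to tool coordinates, whose origin is the TCP and whose axes are the flange's). Camera axes: x right, y up, looking along -z (the intrinsics and any distortion apply to the point x, -y, -z); pixel columns grow to the right and rows downward; lengths in m; the calibration is good to about 2 mm. A picture is of the moment at which its call begins: read the wrist's pose just before it. camera_info takes no time and is no camera call.
- order.job_done(): hands the job in, once; it reports no verdict.
The state is a dict: "clock": time; "joint_pos": joint angles; "joint_vel": joint speeds; "tau": joint torques, N m; "eef_pos": TCP position; "tool_rot": TCP orientation; "ft_force": force on the tool from outside, world axes, zero at the start; "ft_torque": the same for the moment, N m; "grip_width": finger opening in m.
Only numpy, scipy, OpenCV 4.12 (cv2) and the standard library are available. Lean on these libraries where they do the work, as an engineer would, in place of code of your own. Each camera call takes 0.05 s, during which the arm holds its last target.

## Working session

There is one attempt and no reset: what is moved stays moved. The work goes in short steps, Python scripts to look and compute and a tool call to move; the robot and the scene stay as the last step left them, time stands still between calls to the robot, and variables do not carry over. Pictures are saved under pics/ and viewed, and the job is handed in when it is done.

Besides the shell and the picture viewer there is one more tool, called after "Request:" in YAML: its name, and indented under it one key for each argument. send_rows: Moves the arm, as the interface text tells. Its arguments: {"type":"object","properties":{"moves":{"type":"array","items":{"type":"array","items":{"type":"number","minimum":-1,"maximum":1}}},"claw":{"type":"number"}},"required":["moves"]}

```bash
ls; mkdir -p pics; python3 - <<'E'
from workcell import monitor,cams,order
import cv2,numpy as np
print(monitor.get_obs())
for n in ["side","top","wrist"]:
    p,d=cams.camera(n); cv2.imwrite(f"pics/{n}0.png",p); np.save(f"pics/{n}0.npy",d)
    print(n,cams.camera_info(n),(d>0).mean())
E
```

```text
pics
{'clock': 0.0, 'joint_pos': array([-1.20702185e+00,  2.41402573e-01,  3.72751343e-03,  1.33520793e+00,
       -2.93284610e-05,  1.57078255e+00]), 'joint_vel': array([ 0.00161973,  0.00151079,  0.00174499, -0.00032573,  0.00045164,
       -0.00044472]), 'tau': array([-1.92841529e-03, -3.72317505e+01,  2.52408475e+01,  1.70079817e-02,
       -6.85991586e-05, -4.06496255e-06]), 'eef_pos': array([ 0.17766824, -0.46669097,  0.23041942]), 'tool_rot': array([ 9.83502285e-01,  1.80892694e-01, -2.03139088e-04, -1.02346829e-03]), 'ft_force': array([ 0.51882198, -0.02618849,  0.25731084]), 'ft_torque': array([ 0.0304003 , -0.00183837, -0.01702381]), 'grip_width': 0.0849504976762052}
side {'intrinsics': array([[366.87485326,   0.        , 318.08805809],
       [  0.        , 366.87485326, 197.47966861],
       [  0.        ,   0.        ,   1.        ]]), 'T': array([[ 0.99497757,  0.07869387, -0.06186195,  0.47101954],
       [-0.0983426 ,  0.65326539, -0.75071503, -1.02998542],
       [-0.0186644 ,  0.75302829,  0.65772337,  0.92300994],
       [ 0.        ,  0.        ,  0.        ,  1. 
[... 399 characters left out ...]
 1.40881732e-01,  9.90026357e-01,
         1.41255651e+00],
       [ 0.00000000e+00,  0.00000000e+00,  0.00000000e+00,
         1.00000000e+00]])} 0.9961328125
wrist {'intrinsics': array([[311.38483111,   0.        , 316.4970292 ],
       [  0.        , 311.38483111, 203.89977971],
       [  0.        ,   0.        ,   1.        ]]), 'mount': array([[ 9.25377938e-05,  9.55985851e-01,  2.93412754e-01,
         7.44561453e-02],
       [ 9.99997982e-01,  5.00328159e-04, -1.94553318e-03,
         5.08346657e-05],
       [-2.00670486e-03,  2.93412342e-01, -9.55983876e-01,
        -1.42612458e-01],
       [ 0.00000000e+00,  0.00000000e+00,  0.00000000e+00,
         1.00000000e+00]])} 0.99603515625
```

View pics/side0.png

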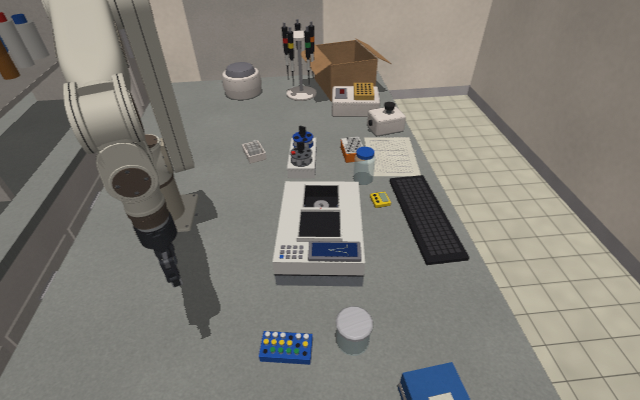

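View pics/top0.png

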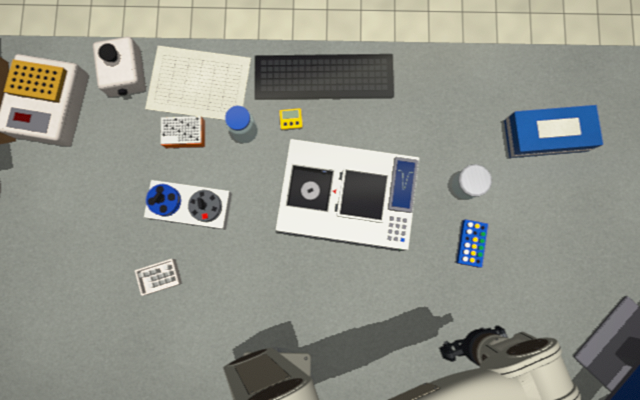

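View pics/wrist0.png

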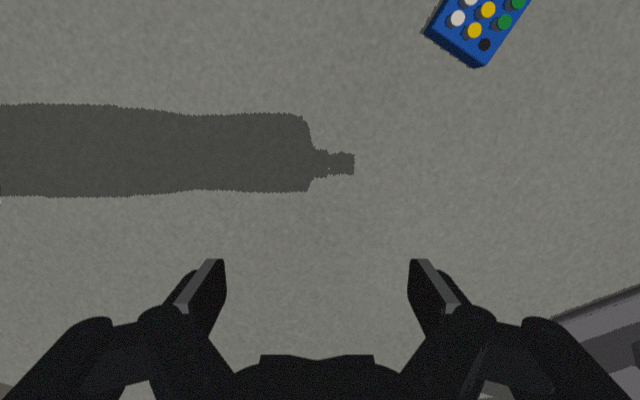

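The top view shows the grey turret at about (205,204), the blue one at (163,199), the hub at (310,190) and the triangle at (334,190). The wrist camera doesn't see either place yet. I'll zoom in and measure.

```bash
cat > h.py <<'E'
import numpy as np,cv2
from scipy.spatial.transform import Rotation as R
from workcell import monitor,cams,order
def camT(name,obs=None):
    i=cams.camera_info(name); K=i["intrinsics"]
    if name!="wrist": return K,i["T"]
    T=np.eye(4);T[:3,:3]=R.from_quat(obs["tool_rot"]).as_matrix();T[:3,3]=obs["eef_pos"]
    return K,T@i["mount"]
def ray(K,T,uv):
    u,v=uv; d=np.array([(u-K[0,2])/K[0,0],-(v-K[1,2])/K[1,1],-1.]); return T[:3,3],T[:3,:3]@d
def onz(K,T,uv,z):
    o,d=ray(K,T,uv); return o+d*(z-o[2])/d[2]
def dep(K,T,uv,D):
    o,d=ray(K,T,uv); return o+d*D
def proj(K,T,p):
    c=np.linalg.inv(T)@np.append(p,1); return np.array([K[0,2]+K[0,0]*c[0]/-c[2],K[1,2]-K[1,1]*c[1]/-c[2]])
def cross(r1,r2):
    A=[];b=[]
    for o,d in (r1,r2):
        d=d/np.linalg.norm(d);P=np.eye(3)-np.outer(d,d);A.append(P);b.append(P@o)
    p=np.linalg.lstsq(np.vstack(A),np.hstack(b),rcond=None)[0]
    return p
E
python3 - <<'E'
import cv2,numpy as np
p=cv2.imread("pics/top0.png");cv2.imwrite("pics/topz.png",cv2.resize(p[130:255,130:430],None,fx=2.66,fy=2.66,interpolation=cv2.INTER_CUBIC))
p=cv2.imread("pics/side0.png");cv2.imwrite("pics/sidez.png",cv2.resize(p[115:275,260:400],None,fx=3.7,fy=3.7,interpolation=cv2.INTER_CUBIC))
from h import *
for n,pts in dict(top=[(205,204),(163,199),(310,190),(334,190),(297,220),(220,225)],side=[(301,157),(302,140),(321,204),(320,215)]).items():
    d=np.load(f"pics/{n}0.npy");K,T=camT(n)
    for u,v in pts: print(n,u,v,dep(K,T,(u,v),d[v,u]).round(4))
E
```

```text
top 205 204 [0.5092 0.2051 0.0912]
top 163 199 [0.5201 0.3211 0.0991]
top 310 190 [ 0.5602 -0.0875  0.0535]
top 334 190 [ 0.5512 -0.1556  0.1165]
top 297 220 [ 0.4669 -0.0551  0.1095]
top 220 225 [0.4545 0.1696 0.0477]
side 301 157 [0.5062 0.172  0.0895]
side 302 140 [0.5183 0.2959 0.0896]
side 321 204 [ 0.5592 -0.0773  0.0569]
side 320 215 [ 0.5445 -0.1957  0.118 ]
```

View pics/topz.png

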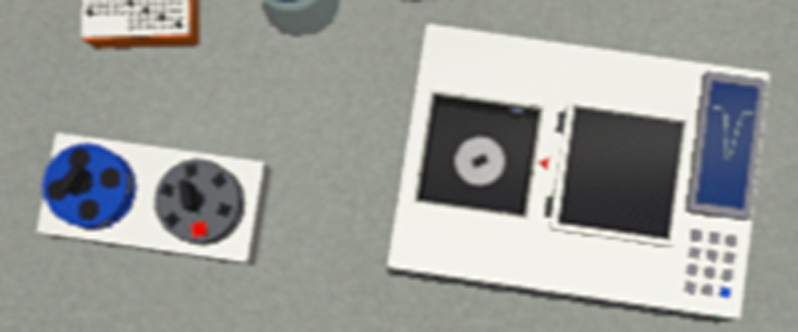

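View pics/sidez.png

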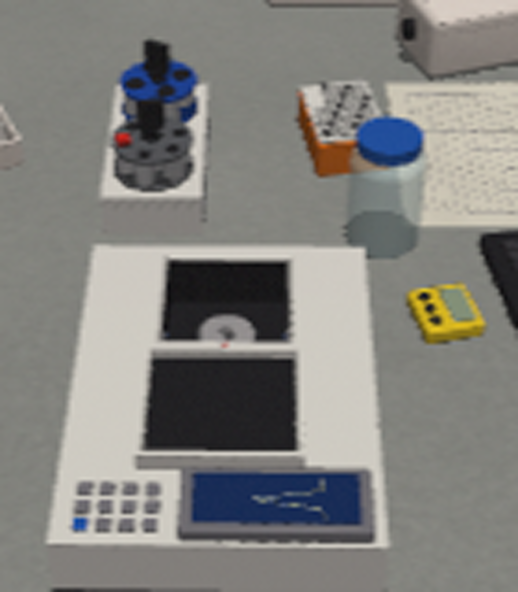

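The crops show the red cap pointing roughly at world -x. The photometer is yawed about -7°, the hub slot lies oblique, and the triangle is to the right of the well. Next I'll bring the wrist camera over the hub.

Request:
send_rows:
  moves:
    - [0.038,-0.017,-0.003,0]
    - [0.038,-0.017,-0.003,0]
    - [0.038,-0.017,-0.003,0]
    - [0.038,-0.017,-0.003,0]
    - [0.038,-0.017,-0.003,0]
    - [0.038,-0.017,-0.003,0]
    - [0.038,-0.017,-0.003,0]
    - [0.038,-0.017,-0.003,0]
    - [0.038,-0.017,-0.003,0]
    - [0.038,-0.017,-0.003,0]
    - [0.038,-0.017,-0.003,0]
    - [0.038,-0.017,-0.003,0]
    - [0.038,-0.017,-0.003,0]
    - [0,0,0,0]

```text
clock: 1.55
eef_pos: [0.5638, -0.0812, 0.2692]
tool_rot: [0.983, 0.184, 0.0, -0.001]
ft_force: [0.2, -0.5, -0.1]
grip_width: 0.0854
```

```bash
cat > snap.py <<'E'
import sys,json
from h import *
n=sys.argv[1]
o=monitor.get_obs();p,d=cams.camera("wrist");cv2.imwrite(f"pics/{n}.png",p);np.save(f"pics/{n}.npy",d)
json.dump({k:np.asarray(v).tolist() for k,v in o.items()},open(f"pics/{n}.json","w"))
print({k:np.round(v,4) for k,v in o.items() if k not in("tau","joint_vel")})
E
python3 snap.py w1
```

```text
{'clock': np.float64(1.55), 'joint_pos': array([-1.4380e-01,  3.7110e-01,  2.8350e-01,  1.4830e+00,  1.4000e-03,
        2.6282e+00]), 'eef_pos': array([ 0.5638, -0.0812,  0.2692]), 'tool_rot': array([ 9.830e-01,  1.837e-01,  3.000e-04, -6.000e-04]), 'ft_force': array([ 0.1697, -0.4522, -0.099 ]), 'ft_torque': array([-0.1207, -0.0409, -0.0055]), 'grip_width': np.float64(0.0854)}
```

View pics/w1.png

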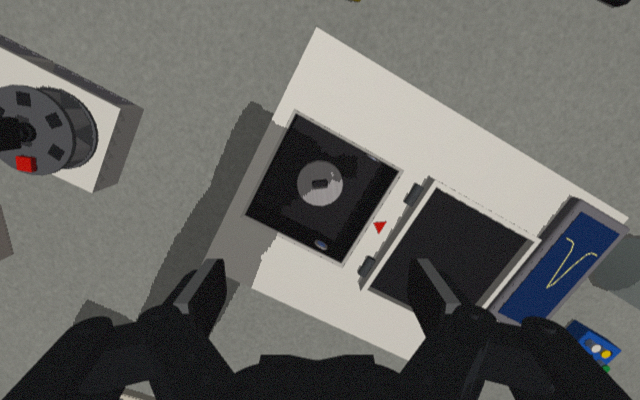

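The wrist view shows the hub at about (320,184) with its dark slot, the triangle at (379,227), and the well between them. Joint 6 grew as joint 1 did, so j6 = j1 + 180° - yaw. Now to measure these.

```bash
cat > meas.py <<'E'
from h import *
import sys,json
def hub(n,wrist=True,box=None):
    p=cv2.imread(f"pics/{n}.png").astype(int); o=json.load(open(f"pics/{n}.json")) if wrist else None
    K,T=camT("wrist" if wrist else "top",o); D=np.load(f"pics/{n}.npy")
    r0,r1,c0,c1=box
    hsv=cv2.cvtColor(p.astype(np.uint8),cv2.COLOR_BGR2HSV)
    red=((p[...,2]>140)&(p[...,1]<90)&(p[...,0]<90)).astype(np.uint8); m=np.zeros_like(red);m[r0:r1,c0:c1]=1
    g=p.mean(2)
    big=((g>70)&(hsv[...,1]<60)).astype(np.uint8)
    return p,K,T,D,red*m,big*m
E
python3 - <<'E'
from meas import *
p,K,T,D,red,big=hub("w1",True,(130,250,270,395))
cv2.imwrite("pics/w1z.png",cv2.resize(p[155:235,285:405].astype(np.uint8),None,fx=6.6,fy=6.6,interpolation=cv2.INTER_NEAREST))
print(p[184,290:352].mean(1).astype(int)); print(p[160:212,320].mean(1).astype(int))
ys,xs=np.nonzero(red);print("red",xs.min(),xs.max(),ys.min(),ys.max(),len(xs))
E
```

```text
[ 27  17  17  29  19  23  25  69  81  82  81  79  84  84  83  77  80  83
  82  82  81  72  40  28  37  36  36  32  33  35  36  34  37  37  36  30
  23  55 123 129 141 146 150 149 146 145 145 144 147 146 150 147 120  51
  37  35  32  34  33  32  43  35]
[ 46  62  77  85  84  81  81  85  84  82  82  80  84  83  81  85  84  81
  85  62  28  16  35  32  36  32  38  61  93 132 146 146 145 142 147 145
 143 145 145 142 143 144 143 145 140 109  55  33  28  29  33  38]
red 374 385 222 232 74
```

View pics/w1z.png

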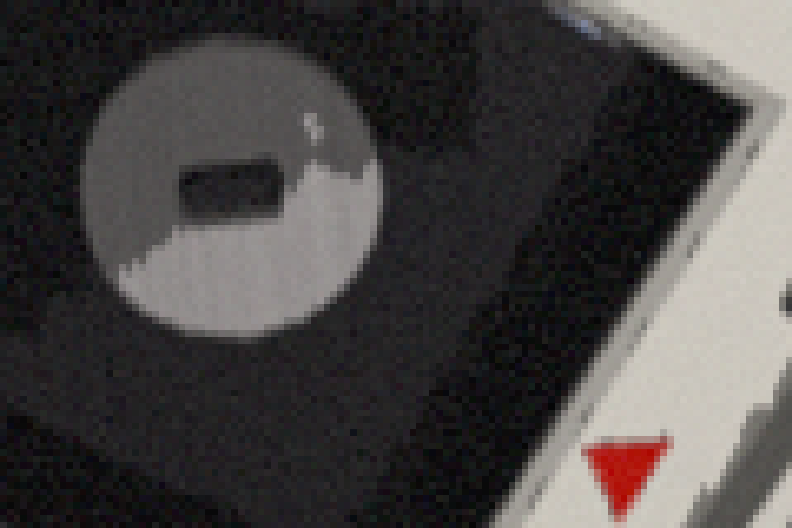

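The zoom shows the slot almost level in the image, tilted slightly up to the right. The triangle's tip nearest the hub is at about (374,223).

```bash
cat > hubm.py <<'E'
from meas import *
def measure(n,box,thr=58):
    p,K,T,D,red,_=hub(n,True,box)
    r0,r1,c0,c1=box
    g=cv2.GaussianBlur(p.astype(np.uint8).mean(2).astype(np.float32),(3,3),0)
    hm=((g>thr)&(red==0)).astype(np.uint8); hm[:r0]=0;hm[r1:]=0;hm[:,:c0]=0;hm[:,c1:]=0
    cs,h=cv2.findContours(hm,cv2.RETR_CCOMP,cv2.CHAIN_APPROX_NONE)
    # hub contour: roundest large one
    best=None
    for i,c in enumerate(cs):
        A=cv2.contourArea(c)
        if A<300 or h[0][i][3]>=0: continue
        per=cv2.arcLength(c,True); q=4*np.pi*A/per**2
        if best is None or q>best[0]: best=(q,i,A)
    i=best[1]; c=cs[i]
    w=np.array([onz(K,T,x[0],0.065)[:2] for x in c])
    (cx,cy),rad=cv2.minEnclosingCircle(w.astype(np.float32))
    A=np.c_[2*w,np.ones(len(w))]; s=np.linalg.lstsq(A,(w**2).sum(1),rcond=None)[0]
    r=np.sqrt(s[2]+s[0]**2+s[1]**2)
    print("hub q",best,"centre",s[:2].round(4),"r",r.round(4), "depth z",[dep(K,T,(u,v),D[v,u])[2].round(4) for u,v in [tuple(c[:,0].mean(0).astype(int)+np.array([0,-12]))]])
    ch=[k for k in range(len(cs)) if h[0][k][3]==i]
    for k in ch:
        if cv2.contourArea(cs[k])<30: continue
        w=np.array([onz(K,T,x[0],0.065)[:2] for x in cs[k]])*1000
        rc=cv2.minAreaRect(w.astype(np.float32)); 
        m=cv2.moments((w-w.mean(0)).astype(np.float32).reshape(-1,1,2))
        ang=0.5*np.degrees(np.arctan2(2*m['mu11'],m['mu20']-m['mu02']))
        print("slot centre",w.mean(0).round(1),rc,"moment yaw",round(ang,1))
    # triangle
    ct=max(cv2.findContours(red,cv2.RETR_EXTERNAL,cv2.CHAIN_APPROX_NONE)[0],key=cv2.contourArea)
    _,tri=cv2.minEnclosingTriangle(ct)
    tw=np.array([onz(K,T,x[0],0.110)[:2] for x in tri])
    dd=np.linalg.norm(tw-s[:2],axis=1); tip=tw[dd.argmin()]; ce=np.array([onz(K,T,x,0.110)[:2] for x in [ct[:,0].mean(0)]])[0]
    print("tri",tw.round(4).tolist(),"tip dist",dd.round(4),"yaw tip",np.degrees(np.arctan2(*(tip-s[:2])[::-1])).round(1),"yaw cen",np.degrees(np.arctan2(*(ce-s[:2])[::-1])).round(1), "px tri",tri[:,0].round(1).tolist())
    return p,K,T,D
if __name__=="__main__":
    p,K,T,D=measure("w1",(130,250,270,395))
    # well edges at deck level
    g=p.mean(2).astype(np.uint8); dark=(g<70).astype(np.uint8)
    dark[:100]=0;dark[275:]=0;dark[:,:240]=0;dark[:,410:]=0
    cs=cv2.findContours(dark,cv2.RETR_EXTERNAL,cv2.CHAIN_APPROX_NONE)[0]; c=max(cs,key=cv2.contourArea)
    ap=cv2.approxPolyDP(c,6,True)[:,0]; print("well px",ap.tolist())
    for a in ap: print(onz(K,T,a,0.110).round(4))
    # housing deck white plane edges
    print("deck z",[dep(K,T,(u,v),D[v,u]).round(4).tolist() for u,v in [(410,120),(300,270),(330,70)]])
E
python3 hubm.py
```

```text
hub q (0.8771183834226466, 4, 1590.5) centre [ 0.5578 -0.088 ] r 0.026 depth z [np.float64(0.065)]
slot centre [558.8 -87.1] ((558.6882934570312, -87.40570831298828), (11.321533203125, 19.831066131591797), 28.43914222717285) moment yaw -62.2
tri [[0.5547, -0.1618], [0.5502, -0.1502], [0.5404, -0.1598]] tip dist [0.0739 0.0627 0.0739] yaw tip -97.0 yaw cen -97.4 px tri [[385.70001220703125, 222.0], [373.6000061035156, 222.0], [378.1000061035156, 233.3000030517578]]
well px [[296, 114], [245, 214], [340, 262], [397, 171]]
[ 0.6219 -0.0387  0.11  ]
[ 0.5106 -0.0238  0.11  ]
[ 0.4953 -0.1354  0.11  ]
[ 0.6072 -0.1497  0.11  ]
deck z [[0.6554, -0.1401, 0.1104], [0.4711, -0.0985, 0.1106], [0.6685, -0.0541, 0.1102]]
```

Both views agree: hub centre (0.558, -0.088), r 26.0 mm, z 0.065, tip at 62.7 mm, and photometer yaw -7.4°. So the red cell has to end at -97.4°. The slot yaw is about -62°. Next I'll move over the turret, turning the tool to yaw 181°.

```bash
python3 - <<'E'
import numpy as np
psi=20.8; d=np.array([.508-.564,.203+.081])/20
for k in range(20):
    a=np.radians(psi+2.86) if 0 else np.radians(psi)
    print([round(d@[np.cos(a),np.sin(a)],3),round(d@[np.sin(a),-np.cos(a)],3)],end=" "); psi+=5.73
E
```

```text
[np.float64(0.002), np.float64(-0.014)] [np.float64(0.004), np.float64(-0.014)] [np.float64(0.005), np.float64(-0.014)] [np.float64(0.007), np.float64(-0.013)] [np.float64(0.008), np.float64(-0.012)] [np.float64(0.009), np.float64(-0.011)] [np.float64(0.01), np.float64(-0.01)] [np.float64(0.011), np.float64(-0.009)] [np.float64(0.012), np.float64(-0.008)] [np.float64(0.013), np.float64(-0.007)] [np.float64(0.013), np.float64(-0.006)] [np.float64(0.014), np.float64(-0.004)] [np.float64(0.014), np.float64(-0.003)] [np.float64(0.014), np.float64(-0.001)] [np.float64(0.014), np.float64(-0.0)] [np.float64(0.014), np.float64(0.001)] [np.float64(0.014), np.float64(0.003)] [np.float64(0.014), np.float64(0.004)] [np.float64(0.013), np.float64(0.006)] [np.float64(0.013), np.float64(0.007)]
```

Request:
send_rows:
  moves:
    - [0.002,-0.014,0,-1]
    - [0.004,-0.014,0,-1]
    - [0.005,-0.014,0,-1]
    - [0.007,-0.013,0,-1]
    - [0.008,-0.012,0,-1]
    - [0.009,-0.011,0,-1]
    - [0.01,-0.01,0,-1]
    - [0.011,-0.009,0,-1]
    - [0.012,-0.008,0,-1]
    - [0.013,-0.007,0,-1]
    - [0.013,-0.006,0,-1]
    - [0.014,-0.004,0,-1]
    - [0.014,-0.003,0,-1]
    - [0.014,-0.001,0,-1]
    - [0.014,0,0,-1]
    - [0.014,0.001,0,-1]
    - [0.014,0.003,0,-1]
    - [0.014,0.004,0,-1]
    - [0.013,0.006,0,-1]
    - [0.013,0.007,0,-1]
  claw: 0.2

```text
clock: 3.6
eef_pos: [0.5059, 0.1965, 0.2701]
tool_rot: [0.378, 0.926, -0.0, -0.0]
ft_force: [0.1, -0.3, 0.2]
grip_width: 0.051
```

Request:
send_rows:
  moves:
    - [0,0,0,-1]
    - [0,0,0,-1]
    - [0,0,0,-1]
    - [0,0,0,-1]
    - [0,0,0,-1]
    - [0,0,0,-1]
    - [0,0,0,-1]
    - [0,0,0,-1]
    - [0,0,0,0]

```text
clock: 4.5
eef_pos: [0.506, 0.1961, 0.2702]
tool_rot: [-0.01, 1.0, -0.0, -0.0]
ft_force: [-0.4, 0.5, 0.3]
grip_width: 0.0511
```

```bash
python3 snap.py w2
```

```text
{'clock': np.float64(4.5), 'joint_pos': array([ 3.7000e-01,  3.1560e-01,  2.0680e-01,  1.4628e+00, -3.0000e-04,
        3.4950e-01]), 'eef_pos': array([0.506 , 0.1961, 0.2702]), 'tool_rot': array([-1.020e-02,  9.999e-01, -3.000e-04, -4.000e-04]), 'ft_force': array([-0.3545,  0.483 ,  0.2974]), 'ft_torque': array([ 0.0162,  0.0218, -0.0095]), 'grip_width': np.float64(0.0511)}
```

View pics/w2.png

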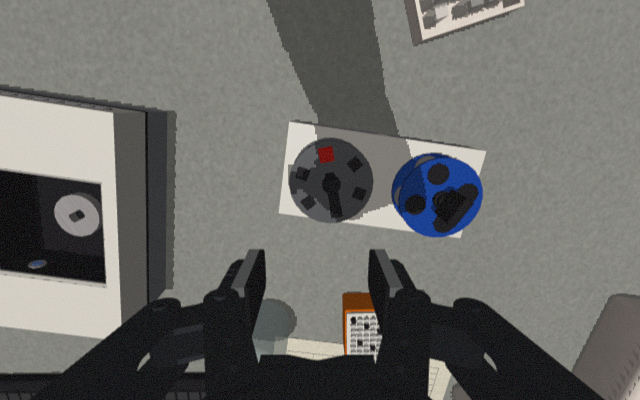

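The grey turret is at (331,180) in the wrist view. Its red cap is at (326,154) and its tab at about (333,195), near vertical in the image. The blue turret is at (437,195).

```bash
cat > tur.py <<'E'
from meas import *
def tm(n,c,rad=60,zb=0.050):
    p=cv2.imread(f"pics/{n}.png");o=json.load(open(f"pics/{n}.json"));K,T=camT("wrist",o);D=np.load(f"pics/{n}.npy")
    v,u=np.mgrid[0:400,0:640]; d=np.stack([(u-K[0,2])/K[0,0],-(v-K[1,2])/K[1,1],-np.ones(u.shape)],-1)
    W=T[:3,3]+(d@T[:3,:3].T)*D[...,None]; near=np.hypot(u-c[0],v-c[1])<rad
    pi=p.astype(int); red=near&(pi[...,2]>90)&(pi[...,1]<50)&(pi[...,0]<50)
    red=red&(W[...,2]>zb+.03)
    rc=np.array([u[red].mean(),v[red].mean()]); pr=onz(K,T,rc,zb+.048)
    print("red px",rc.round(1),"n",red.sum(),"depth z",np.median(W[red][:,2]).round(4),"xy",pr.round(4))
    top=near&(abs(W[...,2]-(zb+.040))<.004)&(np.linalg.norm(p,axis=-1)<400)
    m=top.astype(np.uint8); cs=cv2.findContours(m,cv2.RETR_EXTERNAL,cv2.CHAIN_APPROX_NONE)[0]; cc=max(cs,key=cv2.contourArea)
    h=cv2.convexHull(cc)[:,0]; w=np.array([onz(K,T,x,zb+.040)[:2] for x in h])
    ct,r=cv2.minEnclosingCircle((w*1000).astype(np.float32)); 
    A=np.c_[2*w,np.ones(len(w))]; s=np.linalg.lstsq(A,(w**2).sum(1),rcond=None)[0]
    print("disc z",np.median(W[top][:,2]).round(4),"encl",np.round(ct,1),round(r,1),"fit",s[:2].round(4),np.sqrt(s[2]+s[0]**2+s[1]**2).round(4))
    tb=near&(W[...,2]>zb+.080)
    if tb.sum()>5:
        w=W[tb][:,:2]; print("tab n",tb.sum(),"z",np.median(W[tb][:,2]).round(4),"rect",cv2.minAreaRect((w*1000).astype(np.float32)))
        # via pixel contour on plane z top
        w2=np.array([onz(K,T,(a,b),zb+.088)[:2] for a,b in zip(u[tb],v[tb])]);q=w2-w2.mean(0);l,V=np.linalg.eigh(q.T@q)
        print("tab mean",w2.mean(0).round(4),"axis yaw",np.degrees(np.arctan2(V[1,1],V[0,1])).round(1))
    for nm,cc in (("fit",s[:2]),("encl",np.array(ct)/1000)):
        e=pr[:2]-cc; print(nm,"red dist",np.hypot(*e).round(4),"red yaw",np.degrees(np.arctan2(e[1],e[0])).round(1))
if __name__=="__main__":
    a=sys.argv; tm(a[1],(float(a[2]),float(a[3])),float(a[4]) if len(a)>4 else 60,float(a[5]) if len(a)>5 else .05)
E
python3 tur.py w2 331 180 50
python3 - <<'E'
from h import *
# top view check
p=cv2.imread("pics/top0.png").astype(int);K,T=camT("top")
red=(p[...,2]>150)&(p[...,1]<70)&(p[...,0]<70);red[:, :180]=0;red[:,240:]=0
v,u=np.nonzero(red);print("top red",u.mean(),v.mean(),onz(K,T,(u.mean(),v.mean()),.098).round(4))
p=cv2.imread("pics/w2.png");cv2.imwrite("pics/w2z.png",cv2.resize(p[120:240,270:390],None,fx=5,fy=5,interpolation=cv2.INTER_NEAREST))
E
```

```text
red px [325.7 154.2] n 209 depth z 0.0978 xy [0.4749 0.2039 0.098 ]
disc z 0.0899 encl [505.9 210.4] 44.8 fit [0.506  0.2103] 0.0446
tab n 391 z 0.1377 rect ((476.11572265625, 204.37362670898438), (91.92720794677734, 9.931719779968262), 11.427000045776367)
tab mean [0.504  0.2097] axis yaw -168.8
fit red dist 0.0317 red yaw -168.3
encl red dist 0.0317 red yaw -168.2
top red 204.5 215.5 [0.476  0.2031 0.098 ]
```

View pics/w2z.png

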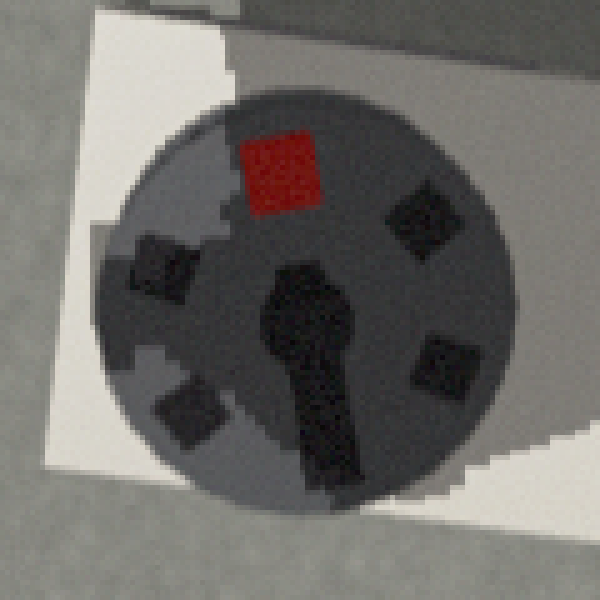

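The measurements are consistent: turret centre (0.506, 0.2103), disc top z 0.090, and cap at 31.7 mm on yaw 191.6° (the tab says 191.2°). I'll align, descend and grip.

Request:
send_rows:
  moves:
    - [0,0,0,-0.9]
    - [0,0,0,-0.9]
    - [-0.003,0.014,0.02,0]
    - [0,0,0.03,0]
    - [0,0,0.03,0]
    - [0,0,0.03,0]
    - [0,0,0.025,0]
    - [0,0,0.02,0]
    - [0,0,0.011,0]
    - [0,0,0,0]

```text
clock: 5.55
eef_pos: [0.5053, 0.2109, 0.1027]
tool_rot: [-0.1, 0.995, -0.001, -0.002]
ft_force: [-0.9, 0.1, -0.3]
grip_width: 0.0506
```

```bash
python3 snap.py w3
```

```text
{'clock': np.float64(5.55), 'joint_pos': array([ 3.9540e-01,  4.2380e-01, -8.2400e-02,  1.0684e+00, -1.0000e-04,
        1.9480e-01]), 'eef_pos': array([0.5053, 0.2109, 0.1027]), 'tool_rot': array([-1.001e-01,  9.950e-01, -6.000e-04, -1.800e-03]), 'ft_force': array([-0.9289,  0.0932, -0.2666]), 'ft_torque': array([-0.0353, -0.0254,  0.005 ]), 'grip_width': np.float64(0.0506)}
```

View pics/w3.png

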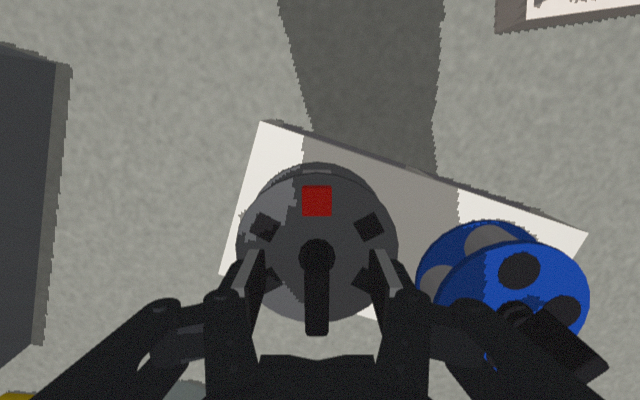

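The tab (317,295) lies midway between the fingers, the cap at (317,200) is straight ahead, and the blue turret is clear on the right. Closing now.

Request:
send_rows:
  moves:
    - [0,0,0,0]
    - [0,0,0,0]
    - [0,0,0,0]
    - [0,0,0,0]
    - [0,0,0,0]
    - [0,0,0,0]
    - [0,0,0,0]
  claw: -1

```text
clock: 6.3
eef_pos: [0.5074, 0.2119, 0.1054]
tool_rot: [-0.101, 0.995, 0.0, 0.001]
ft_force: [-0.7, -1.3, 5.1]
grip_width: 0.0091
```

Request:
send_rows:
  moves:
    - [0,0,-0.01,0]
    - [0,0,-0.02,0]
    - [0,0,-0.03,0]
    - [0,0,-0.04,0]
    - [0,0,-0.04,0]
    - [0,0,-0.03,0]
    - [0,0,0,0]
    - [0,0,0,0]
    - [0,0,0,0]

```text
clock: 7.2
eef_pos: [0.5053, 0.2114, 0.2719]
tool_rot: [-0.101, 0.995, -0.001, -0.002]
ft_force: [-0.4, -0.1, -4.0]
grip_width: 0.0092
```

```bash
python3 snap.py w4
```

```text
{'clock': np.float64(7.2), 'joint_pos': array([3.9620e-01, 3.2910e-01, 2.2990e-01, 1.4765e+00, 1.0000e-04,
       1.9390e-01]), 'eef_pos': array([0.5053, 0.2114, 0.2719]), 'tool_rot': array([-1.010e-01,  9.949e-01, -6.000e-04, -2.300e-03]), 'ft_force': array([-0.3756, -0.1361, -3.9659]), 'ft_torque': array([ 0.0851, -0.0503,  0.0124]), 'grip_width': np.float64(0.0092)}
```

View pics/w4.png

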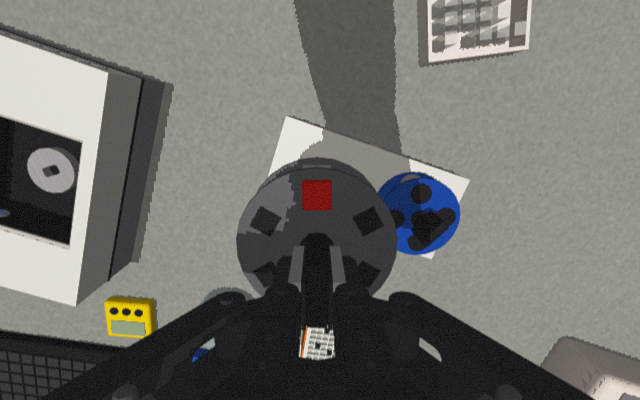

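The turret is held square and the rack place below it is empty. The lift is 4 N, about 0.4 kg. Now to measure its pose in the hand.

```bash
cat > hand.py <<'E'
from meas import *
def hm(n):
    p=cv2.imread(f"pics/{n}.png").astype(int);o=json.load(open(f"pics/{n}.json"));K,T=camT("wrist",o);D=np.load(f"pics/{n}.npy")
    M=cams.camera_info("wrist")["mount"]
    v,u=np.mgrid[0:400,0:640]; d=np.stack([(u-K[0,2])/K[0,0],-(v-K[1,2])/K[1,1],-np.ones(u.shape)],-1)
    P=M[:3,3]+(d@M[:3,:3].T)*D[...,None]   # tool frame
    box=(u>220)&(u<410)&(v>150)&(v<310)
    red=box&(p[...,2]>90)&(p[...,1]<50)&(p[...,0]<50)
    print("red tool xyz",np.median(P[red],0).round(4), "mean",P[red].mean(0).round(4))
    zr=np.median(P[red][:,2])
    g=box&(abs(P[...,2]-(zr+.008))<.005)&~red&(p.sum(2)>60)
    A=np.c_[P[g][:,:2],np.ones(g.sum())];s=np.linalg.lstsq(A,P[g][:,2],rcond=None)[0]
    print("disc plane tilt deg (about)",np.degrees(s[:2]).round(2),"z at axis",s[2].round(4))
    m=g.astype(np.uint8);cs=cv2.findContours(m,cv2.RETR_EXTERNAL,cv2.CHAIN_APPROX_NONE)[0];h=cv2.convexHull(max(cs,key=cv2.contourArea))[:,0]
    zt=np.median(P[g][:,2]); w=[]
    for a in h:
        if a[1]>265: continue
        dd=M[:3,:3]@np.array([(a[0]-K[0,2])/K[0,0],-(a[1]-K[1,2])/K[1,1],-1.]);q=M[:3,3]+dd*(zt-M[2,3])/dd[2];w.append(q[:2])
    w=np.array(w);A=np.c_[2*w,np.ones(len(w))];s=np.linalg.lstsq(A,(w**2).sum(1),rcond=None)[0]
    print("disc centre tool",s[:2].round(4),"r",np.sqrt(s[2]+s[0]**2+s[1]**2).round(4),"z",zt.round(4))
    e=P[red].mean(0)[:2]-s[:2]; print("red off",np.hypot(*e).round(4),"angle about tool z",np.degrees(np.arctan2(e[1],e[0])).round(2))
hm(sys.argv[1])
E
python3 hand.py w4
```

```text
red tool xyz [ 0.0337 -0.0002  0.0076] mean [ 0.0338 -0.0004  0.0067]
disc plane tilt deg (about) [0.11 0.21] z at axis 0.0154
disc centre tool [ 0.0022 -0.0005] r 0.0444 z 0.0154
red off 0.0316 angle about tool z 0.14
```

```bash
python3 - <<'E'
import numpy as np
psi=191.6; d=np.array([.5568-.5053,-.0861-.2114])/19
rows=[]
for k in range(19):
    a=np.radians(psi); rows.append([float(round(d@[np.cos(a),np.sin(a)],4)),float(round(d@[np.sin(a),-np.cos(a)],4)),0,-1]); psi+=5.73
print(rows)
E
```

```text
[[0.0005, -0.0159, 0, -1], [0.0021, -0.0158, 0, -1], [0.0036, -0.0155, 0, -1], [0.0052, -0.015, 0, -1], [0.0066, -0.0144, 0, -1], [0.008, -0.0137, 0, -1], [0.0094, -0.0128, 0, -1], [0.0106, -0.0118, 0, -1], [0.0117, -0.0107, 0, -1], [0.0127, -0.0095, 0, -1], [0.0136, -0.0082, 0, -1], [0.0144, -0.0068, 0, -1], [0.015, -0.0053, 0, -1], [0.0154, -0.0038, 0, -1], [0.0157, -0.0022, 0, -1], [0.0159, -0.0006, 0, -1], [0.0159, 0.001, 0, -1], [0.0157, 0.0025, 0, -1], [0.0154, 0.0041, 0, -1]]
```

Request:
send_rows:
  moves:
    - [0.0005,-0.016,0,-1]
    - [0.002,-0.016,0,-1]
    - [0.0035,-0.0155,0,-1]
    - [0.005,-0.015,0,-1]
    - [0.0065,-0.0145,0,-1]
    - [0.008,-0.0135,0,-1]
    - [0.0095,-0.013,0,-1]
    - [0.0105,-0.012,0,-1]
    - [0.0115,-0.0105,0,-1]
    - [0.0125,-0.0095,0,-1]
    - [0.0135,-0.008,0,-1]
    - [0.0145,-0.007,0,-1]
    - [0.015,-0.0055,0,-1]
    - [0.0155,-0.004,0,-1]
    - [0.0155,-0.002,0,-1]
    - [0.016,-0.0005,0,-1]
    - [0.016,0.001,0,-1]
    - [0.0155,0.0025,0,-1]
    - [0.0155,0.004,0,-0.5]
    - [0,0,0,0]

```text
clock: 9.25
eef_pos: [0.5583, -0.0871, 0.272]
tool_rot: [0.855, -0.519, -0.002, 0.001]
ft_force: [-0.3, 0.2, -3.2]
grip_width: 0.009
```

```bash
cat > ax.py <<'E'
from h import *
o=monitor.get_obs();M=R.from_quat(o["tool_rot"]).as_matrix()
a=o["eef_pos"]+M@[.0022,-.0005,0.0554]; psi=np.degrees(np.arctan2(M[1,0],M[0,0]))%360
print("t",o["clock"],"tcp",o["eef_pos"].round(4),"turret origin",a.round(4),"psi",psi.round(2),"z",M[:,2].round(4),"F",o["ft_force"].round(2),"M",o["ft_torque"].round(3),"j6",o["joint_pos"][5].round(3),"w",round(float(o["grip_width"]),4))
e=np.array([.5582,-.0876])-a[:2]; c=np.radians(psi); print("to hub tool xy mm",(1000*e@[np.cos(c),np.sin(c)]).round(2),(1000*e@[np.sin(c),-np.cos(c)]).round(2))
E
python3 ax.py; python3 snap.py w5
```

```text
t 9.25 tcp [ 0.5583 -0.0871  0.272 ] turret origin [ 0.5596 -0.0888  0.2166] psi 297.44 z [-0.004 -0.    -1.   ] F [-0.34  0.19 -3.17] M [ 0.045  0.054 -0.035] j6 -2.204 w 0.009
to hub tool xy mm -1.7 0.64
{'clock': np.float64(9.25), 'joint_pos': array([-1.5440e-01,  3.6470e-01,  2.8130e-01,  1.4913e+00, -7.0000e-04,
       -2.2041e+00]), 'eef_pos': array([ 0.5583, -0.0871,  0.272 ]), 'tool_rot': array([ 0.8546, -0.5192, -0.0017,  0.0011]), 'ft_force': array([-0.3444,  0.1946, -3.1684]), 'ft_torque': array([ 0.0447,  0.0537, -0.0349]), 'grip_width': np.float64(0.009)}
```

View pics/w5.png

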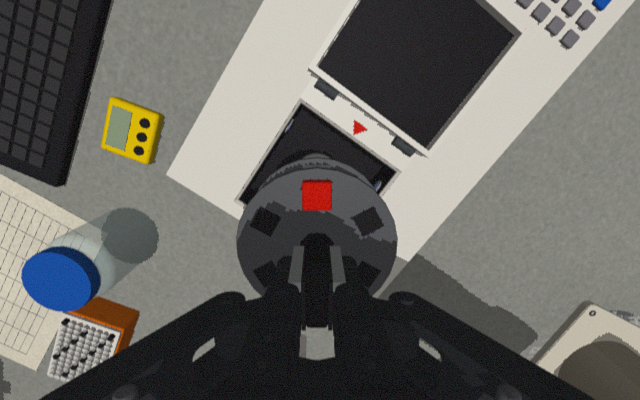

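The turret is over the well, with the triangle at (360,128) ahead. I'll re-measure the triangle from this opposite view, plus the hub from the top picture, to check for calibration bias.

```bash
python3 - <<'E'
from meas import *
o=json.load(open("pics/w5.json"));K,T=camT("wrist",o);p=cv2.imread("pics/w5.png").astype(int)
red=((p[...,2]>120)&(p[...,1]<90)&(p[...,0]<90)).astype(np.uint8);red[160:]=0
ct=max(cv2.findContours(red,cv2.RETR_EXTERNAL,cv2.CHAIN_APPROX_NONE)[0],key=cv2.contourArea)
_,tri=cv2.minEnclosingTriangle(ct);w=np.array([onz(K,T,x[0],.110)[:2] for x in tri]);print(w.round(4), "centroid",w.mean(0).round(4))
a=np.radians(-97.4);u=np.array([np.cos(a),np.sin(a)])
print("w1 tri centroid",np.mean([[0.5547, -0.1618], [0.5502, -0.1502], [0.5404, -0.1598]],axis=0))
print("hub from this view", (w.mean(0)-u*(62+ (73.9*np.cos(np.radians(5.5))-62.7)*2/3)).round(4))
# top
p=cv2.imread("pics/top0.png").astype(int);K,T=camT("top")
g=p.mean(2); m=((g>110)).astype(np.uint8); b=np.zeros_like(m);b[176:204,298:324]=1;m&=b
cs=cv2.findContours(m,cv2.RETR_EXTERNAL,cv2.CHAIN_APPROX_NONE)[0];c=max(cs,key=cv2.contourArea)
w=np.array([onz(K,T,x[0],.065)[:2] for x in c]);A=np.c_[2*w,np.ones(len(w))];s=np.linalg.lstsq(A,(w**2).sum(1),rcond=None)[0];print("top hub",s[:2].round(4),np.sqrt(s[2]+s[0]**2+s[1]**2).round(4))
red=((p[...,2]>120)&(p[...,1]<110)&(p[...,0]<110)).astype(np.uint8);red[:,:325]=0;red[:,345:]=0
v,u_=np.nonzero(red);print("top tri",onz(K,T,(u_.mean(),v.mean()),.11).round(4),len(v))
red=(p[...,2]>150)&(p[...,1]<70)&(p[...,0]<70)
E
```

```text
[[ 0.5558 -0.1615]
 [ 0.5495 -0.1503]
 [ 0.5415 -0.1595]] centroid [ 0.5489 -0.1571]
w1 tri centroid [ 0.54843333 -0.15726667]
hub from this view [ 9.4667 68.506 ]
top hub [ 0.5584 -0.0877] 0.0255
top tri [ 0.55   -0.1569  0.11  ] 5
```

The views agree within about 0.5 mm: hub (0.5583, -0.0877). I'll correct the lateral offset and descend to just short of the flats contact.

Request:
send_rows:
  moves:
    - [-0.0017,0.0006,0,-0.06]
    - [0,0,0.02,0]
    - [0,0,0.03,0]
    - [0,0,0.02,0]
    - [0,0,0.015,0]
    - [0,0,0.01,0]
    - [0,0,0.01,0]
    - [0,0,0.01,0]
    - [0,0,0.005,0]
    - [0,0,0.005,0]
    - [0,0,0,0]

```text
clock: 10.4
eef_pos: [0.5574, -0.0842, 0.1488]
tool_rot: [0.857, -0.516, -0.0, 0.0]
ft_force: [-0.9, 0.2, -2.7]
grip_width: 0.0087
```

```bash
python3 ax.py
```

```text
t 10.4 tcp [ 0.5574 -0.0842  0.1488] turret origin [ 0.5589 -0.0859  0.0934] psi 297.92 z [-8.e-04  1.e-04 -1.e+00] F [-0.85  0.2  -2.68] M [-0.017  0.009  0.037] j6 -2.208 w 0.0087
to hub tool xy mm 1.17 1.38
```

Request:
send_rows:
  moves:
    - [0.0008,0.001,0,0]
    - [0,0,0.003,0]
    - [0,0,0.003,0]
    - [0,0,0.003,0]
    - [0,0,0.003,0]
    - [0,0,0,0]

```text
clock: 11.0
eef_pos: [0.557, -0.0855, 0.1367]
tool_rot: [0.857, -0.516, -0.0, 0.0]
ft_force: [0.4, 0.0, -3.3]
grip_width: 0.0093
```

```bash
python3 ax.py
```

```text
t 11.0 tcp [ 0.557  -0.0855  0.1367] turret origin [ 0.5584 -0.0872  0.0813] psi 297.93 z [-8.e-04 -1.e-04 -1.e+00] F [ 0.36  0.04 -3.26] M [-0.113 -0.005  0.033] j6 -2.21 w 0.0093
to hub tool xy mm 0.29 0.39
```

Good: the nose is in the bush with no load. I'll go down in small steps.

Request:
send_rows:
  moves:
    - [0,0,0.002,0]
    - [0,0,0.002,0]
    - [0,0,0.001,0]
    - [0,0,0,0]

```text
clock: 11.4
eef_pos: [0.5573, -0.0855, 0.1321]
tool_rot: [0.857, -0.516, 0.0, 0.0]
ft_force: [1.3, -0.2, -4.9]
grip_width: 0.0092
```

```bash
python3 ax.py
```

```text
t 11.4 tcp [ 0.5573 -0.0855  0.1321] turret origin [ 0.5587 -0.0873  0.0767] psi 297.92 z [-1.e-04 -3.e-04 -1.e+00] F [ 1.29 -0.19 -4.86] M [-0.174 -0.168  0.019] j6 -2.21 w 0.0092
to hub tool xy mm 0.05 0.62
```

Request:
send_rows:
  moves:
    - [0,0,0.001,0]
    - [0,0,0.001,0]
    - [0,0,0.001,0]
    - [0,0,0,0]

```text
clock: 11.8
eef_pos: [0.5573, -0.0855, 0.1292]
tool_rot: [0.857, -0.516, 0.0, 0.0]
ft_force: [0.1, -1.4, -4.3]
grip_width: 0.0092
```

```bash
python3 ax.py
```

```text
t 11.8 tcp [ 0.5573 -0.0855  0.1292] turret origin [ 0.5588 -0.0872  0.0738] psi 297.93 z [ 1.e-04 -2.e-04 -1.e+00] F [ 0.12 -1.42 -4.32] M [-0.271 -0.196  0.032] j6 -2.21 w 0.0092
to hub tool xy mm 0.07 0.69
```

The flats have passed the contact height without load, so they've probably entered. Continuing gently.

Request:
send_rows:
  moves:
    - [0,0,0.001,0]
    - [0,0,0.001,0]
    - [0,0,0.001,0]
    - [0,0,0.001,0]
    - [0,0,0,0]

```text
clock: 12.3
eef_pos: [0.5572, -0.0855, 0.1252]
tool_rot: [0.857, -0.516, 0.0, 0.0]
ft_force: [1.3, -1.4, -4.3]
grip_width: 0.009
```

```bash
python3 ax.py
```

```text
t 12.3 tcp [ 0.5572 -0.0855  0.1252] turret origin [ 0.5587 -0.0872  0.0698] psi 297.92 z [-0.e+00 -1.e-04 -1.e+00] F [ 1.25 -1.43 -4.3 ] M [-0.378 -0.224  0.016] j6 -2.21 w 0.009
to hub tool xy mm 0.12 0.64
```

Request:
send_rows:
  moves:
    - [0,0,0.001,0]
    - [0,0,0.001,0]
    - [0,0,0.001,0]
    - [0,0,0.001,0]
    - [0,0,0,0]

```text
clock: 12.8
eef_pos: [0.5572, -0.0854, 0.1211]
tool_rot: [0.857, -0.516, 0.0, 0.0]
ft_force: [0.4, -0.7, -4.6]
grip_width: 0.0091
```

```bash
python3 ax.py
```

```text
t 12.8 tcp [ 0.5572 -0.0854  0.1211] turret origin [ 0.5587 -0.0872  0.0657] psi 297.93 z [-1.e-04 -1.e-04 -1.e+00] F [ 0.38 -0.75 -4.55] M [-0.455 -0.296  0.   ] j6 -2.21 w 0.0091
to hub tool xy mm 0.15 0.65
```

Request:
send_rows:
  moves:
    - [0,0,0.0005,0]
    - [0,0,0.0005,0]
    - [0,0,0.0005,0]
    - [0,0,0.0005,0]
    - [0,0,0,0]

```text
clock: 13.3
eef_pos: [0.5575, -0.0855, 0.1204]
tool_rot: [0.857, -0.516, 0.001, -0.0]
ft_force: [-1.2, -2.5, 5.6]
grip_width: 0.009
```

```bash
python3 ax.py; python3 snap.py w6; python3 hand.py w6
```

```text
t 13.3 tcp [ 0.5575 -0.0855  0.1204] turret origin [ 0.559  -0.0873  0.065 ] psi 297.92 z [ 1.2e-03 -4.0e-04 -1.0e+00] F [-1.22 -2.47  5.64] M [-0.321  0.436  0.059] j6 -2.21 w 0.009
to hub tool xy mm -0.09 0.87
{'clock': np.float64(13.3), 'joint_pos': array([-1.5220e-01,  4.3420e-01, -1.5500e-02,  1.1199e+00, -2.0000e-04,
       -2.2103e+00]), 'eef_pos': array([ 0.5575, -0.0855,  0.1204]), 'tool_rot': array([ 8.568e-01, -5.156e-01,  6.000e-04, -2.000e-04]), 'ft_force': array([-1.2183, -2.4661,  5.6399]), 'ft_torque': array([-0.3212,  0.4357,  0.0591]), 'grip_width': np.float64(0.009)}
red tool xyz [0.0341 0.0006 0.0076] mean [0.0346 0.0019 0.007 ]
disc plane tilt deg (about) [-1.22 -0.  ] z at axis 0.0156
disc centre tool [0.0022 0.0005] r 0.0444 z 0.0155
red off 0.0324 angle about tool z 2.59
```

View pics/w6.png

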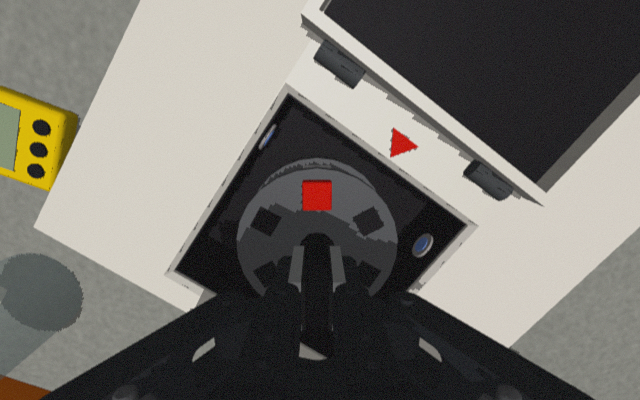

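Contact came at origin z 0.065, exactly hub height, with about 10 N. The tab, disc and cap are still square in the hand, so the turret is home. I'll relieve the press slightly and turn it -35.3° in yaw (+0.616 rad about tool z).

Request:
send_rows:
  moves:
    - [0,0,-0.0005,0]
    - [0,-0.0001,0,0.56]
    - [0,-0.0001,0,0.56]
    - [0,-0.0002,0,0.56]
    - [0,-0.0001,0,0.56]
    - [0,-0.0001,0,0.56]
    - [0,-0.0001,0,0.56]
    - [0,-0.0001,0,0.56]
    - [0,-0.0002,0,0.56]
    - [0,-0.0001,0,0.56]
    - [0,-0.0001,0,0.56]
    - [0,-0.0001,0,0.56]
    - [0,0,0,0]

```text
clock: 14.65
eef_pos: [0.5582, -0.0854, 0.1204]
tool_rot: [-0.66, 0.751, -0.0, -0.0]
ft_force: [-2.9, -2.0, 4.9]
grip_width: 0.0088
```

```bash
python3 ax.py; python3 snap.py w7; python3 hand.py w7
```

```text
t 14.65 tcp [ 0.5582 -0.0854  0.1204] turret origin [ 0.5584 -0.0876  0.065 ] psi 262.57 z [-1.e-04 -5.e-04 -1.e+00] F [-2.86 -2.05  4.87] M [-0.449  0.6   -0.016] j6 -1.593 w 0.0088
to hub tool xy mm -0.01 0.22
{'clock': np.float64(14.65), 'joint_pos': array([-1.5150e-01,  4.3640e-01, -1.1900e-02,  1.1225e+00, -5.0000e-04,
       -1.5926e+00]), 'eef_pos': array([ 0.5582, -0.0854,  0.1204]), 'tool_rot': array([-6.598e-01,  7.514e-01, -2.000e-04, -2.000e-04]), 'ft_force': array([-2.8572, -2.0492,  4.8715]), 'ft_torque': array([-0.4485,  0.5999, -0.0159]), 'grip_width': np.float64(0.0088)}
red tool xyz [0.0338 0.0004 0.0075] mean [0.0339 0.0002 0.007 ]
disc plane tilt deg (about) [-0.08  0.02] z at axis 0.0155
disc centre tool [0.0024 0.0002] r 0.0445 z 0.0155
red off 0.0314 angle about tool z -0.01
```

View pics/w7.png

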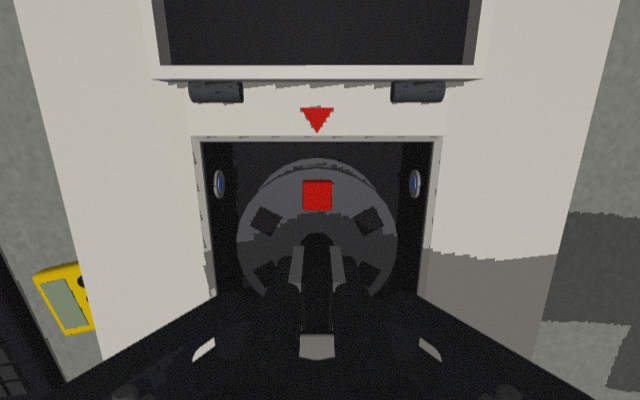

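The red cap (317,195) lies directly under the triangle's tip (317,132), with the well square around it. Releasing now.

Request:
send_rows:
  moves:
    - [0,0,0,0]
    - [0,0,0,0]
    - [0,0,0,0]
    - [0,0,0,0]
    - [0,0,0,0]
    - [0,0,0,0]
  claw: 0.2

```text
clock: 15.3
eef_pos: [0.5585, -0.0851, 0.1197]
tool_rot: [-0.66, 0.751, 0.0, -0.0]
ft_force: [-0.3, 0.4, 0.0]
grip_width: 0.0515
```

Request:
send_rows:
  moves:
    - [0,0,-0.01,0]
    - [0,0,-0.02,0]
    - [0,0,-0.03,0]
    - [0,0,-0.03,0]
    - [0,0,-0.03,0]
    - [0,0,-0.03,0]
    - [0,0,0,0]

```text
clock: 16.0
eef_pos: [0.5608, -0.0855, 0.2758]
tool_rot: [-0.66, 0.751, -0.004, 0.003]
ft_force: [-0.3, -0.4, 0.8]
grip_width: 0.0513
```

```bash
python3 ax.py; python3 snap.py w8 >/dev/null
```

```text
t 16.0 tcp [ 0.5608 -0.0855  0.2758] turret origin [ 0.5616 -0.0878  0.2204] psi 262.63 z [ 0.0101 -0.0015 -0.9999] F [-0.3  -0.36  0.78] M [-0.003 -0.01   0.004] j6 -1.594 w 0.0513
to hub tool xy mm 0.2 3.38
```

View pics/w8.png

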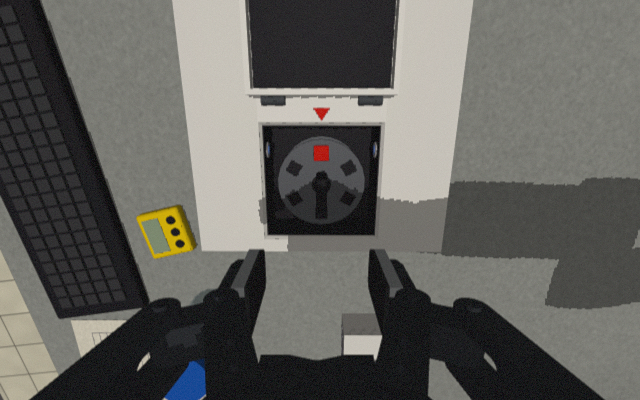

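The turret stays seated, with its cap (321,153) in line with the triangle (321,114). One last measurement with the arm settled.

Request:
send_rows:
  moves:
    - [0,0,0,0]
    - [0,0,0,0]
    - [0,0,0,0]

```text
clock: 16.35
eef_pos: [0.5578, -0.085, 0.2684]
tool_rot: [-0.66, 0.751, 0.001, -0.001]
ft_force: [-0.0, -0.0, -1.3]
grip_width: 0.0513
```

```bash
python3 snap.py w9|cut -c1-10; python3 tur.py w9 321 180 55 0.065; python3 - <<'E'
from meas import *
o=json.load(open("pics/w9.json"));K,T=camT("wrist",o);p=cv2.imread("pics/w9.png").astype(int)
red=((p[...,2]>120)&(p[...,1]<90)&(p[...,0]<90)).astype(np.uint8);red[130:]=0
v,u=np.nonzero(red);print("tri centroid",onz(K,T,(u.mean(),v.mean()),.110).round(4))
a,_=cams.camera("top");cv2.imwrite("pics/top9.png",a)
E
```

```text
{'clock': 
red px [315.5 153.5] n 251 depth z 0.1127 xy [ 0.5539 -0.1192  0.113 ]
disc z 0.1048 encl [557.8 -87.9] 44.7 fit [ 0.5578 -0.0878] 0.0446
tab n 447 z 0.1525 rect ((554.2406005859375, -115.99406433105469), (87.45674896240234, 9.652896881103516), 82.61035919189453)
tab mean [ 0.5568 -0.0894] axis yaw 80.4
fit red dist 0.0317 red yaw -97.1
encl red dist 0.0316 red yaw -97.1
tri centroid [ 0.5489 -0.1571  0.11  ]
```

View pics/top9.png

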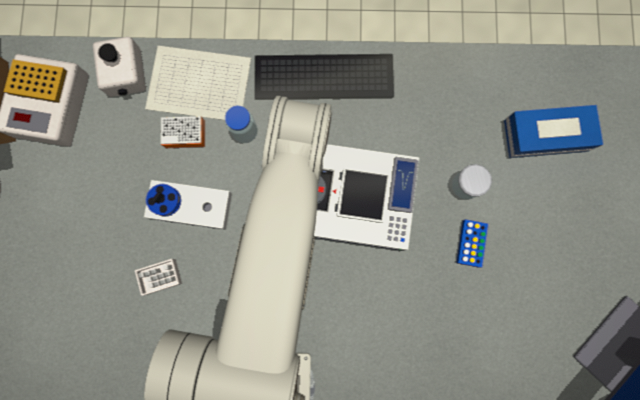

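The disc top is at z 0.105 (home) and the axis is at (0.5578, -0.0878). The cap's yaw is -97.1° against -97.3° for the triangle. The top view shows the blue turret and everything else where they were.

```bash
python3 -c "
from workcell import order;print(order.job_done())"
```

```text
the job is handed in; nothing more can be done
None
```

The grey turret is seated fully home on the drive hub, its red-capped cell points at the red triangle, and the job is handed in at about 16.5 s of the 61 s allowed. The hand-in reports no verdict.

- **Fitting:** I turned the turret to the measured slot angle (yaw -62°) on the way over. The flats went in at the first try, so no searching was needed. It first met resistance at the hub's own height (65 mm), with about 10 N of contact force.
- **Turning:** I turned the seated turret 35° towards the triangle, opened the gripper and lifted it clear.
- **Last checks:**
  - The disc top stands at 105 mm, as it should when home.
  - The turret's axis is within about 0.5 mm of the hub's.
  - The cell's yaw is -97.1°, against -97.3° for the triangle and -97.4° for the well's edges.
  - By eye in the last top view, the blue turret and the other things are where they were.
- **Checks that disagreed:**
  - The yaw from the dark tab was 80.4° where 82.9° was expected. That mask also took in the fingers, so I went by the cap and disc.
  - While I pressed lightly to confirm the seating, the disc briefly read 1.2° of tilt. It read 0.1° after the press was relieved.

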